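# Slide the mill and the oil back into their bays

### The job

Clear the middle of the worktop: slide the pepper mill and the oil bottle back into the two empty bottle bays, one in each (either way round), with their bases fully inside the rods. Push each one gently with your fingertips low on its body so that it glides upright and does not tip - do not pinch, lift or carry them - and leave everything else where it stands.

Things in the scene. Friction and masses are not known exactly. Their poses are not given: they have to be found in the camera images.
- mill: tall turned dark-wood pepper mill, round, 252 mm tall, about 0.5 kg (0.35 to 0.65), loose. Origin at the centre of its underside, z up its axis. Base 60 mm in diameter and straight-sided to 58 mm high, then a waist (39 mm in diameter at 108 mm), widening to 52 mm just under the head. Friction on the steel about 0.35; topples if pushed above about 70 mm, best pushed at 20 to 45 mm.
- mill_head: the mill's head, fixed on top of it: from 167 to 252 mm above the worktop, up to 57 mm in diameter, steel knob on top. Origin on the mill's axis 167 mm up. Not to be pushed.
- oil_bottle: tall round dark-green glass oil bottle with a cream label, 291 mm tall with its pourer, about 0.65 kg (0.45 to 0.85), loose. Origin at the centre of its underside, z up its axis. Straight-sided, 64 mm in diameter up to 165 mm. Friction on the steel about 0.35; topples if pushed above about 75 mm, best pushed at 20 to 45 mm.
- oil_neck: the bottle's shoulder, neck and pourer, one with it: from 165 to 291 mm above the worktop; shoulder 64 mm narrowing to a 28 mm neck. Origin on the bottle's axis 165 mm up. Not to be pushed.
- bay_a_in (a point): Middle of the floor of one EMPTY bottle bay: a guard of 10 mm black rod, 51 mm high, fixed; no floor of its own. Its x axis points in from the open right-hand side to the closed left back; the flank rods (clear width 96 mm along y) start 50 mm before this point, the back rod's face is 45 mm beyond. z = 0 on the worktop. Three bays on one strip, 122 mm apart, in a row leading away from the robot, in any order.
- bay_b_in (a point): Middle of the floor of the other EMPTY bottle bay: a guard of 10 mm black rod, 51 mm high, fixed; no floor of its own. Its x axis points in from the open right-hand side to the closed left back; the flank rods (clear width 96 mm along y) start 50 mm before this point, the back rod's face is 45 mm beyond. z = 0 on the worktop. Three bays on one strip, 122 mm apart, in a row leading away from the robot, in any order.
- bay_c_in (a point): Middle of the floor of the bottle bay that is TAKEN by the salt jar: a guard of 10 mm black rod, 51 mm high, fixed; no floor of its own. Its x axis points in from the open right-hand side to the closed left back; the flank rods (clear width 96 mm along y) start 50 mm before this point, the back rod's face is 45 mm beyond. z = 0 on the worktop. Three bays on one strip, 122 mm apart, in a row leading away from the robot, in any order.
- salt_jar: white ceramic salt jar with a wooden lid, 76 mm in diameter, 64 mm tall, standing in the third bay. Origin at the centre of its underside. Leave alone.
- deli_tub: round translucent lidded tub, 118 mm in diameter, 72 mm tall, at the left. Origin at the centre of its underside. Leave alone.
- pinch_bowl: little steel bowl, 76 mm in diameter, 32 mm tall, far side of the worktop. Origin at the centre of its underside. Leave alone.
- side_plate: white side plate, 170 mm in diameter, 18 mm tall, at the right. Origin at the centre of its underside. Leave alone.
- water_bottle: clear plastic bottle with a blue cap, 64 mm in diameter, 210 mm tall, at the right. Origin at the centre of its underside. Leave alone.
- torch: kitchen blowtorch standing on its red gas can, can 66 mm in diameter, 228 mm tall in all, at the left, its nozzle reaching 108 mm out from its axis along its own x. Origin at the centre of its underside. Leave alone.

How it is judged:
By the outcome, as a careful person would: the job done as asked, in the order asked, and still so for the second after the job is handed in, with the robot touching nothing.
It also fails if it takes over 69 s, if anything falls off the work surface, if the arm or the gripper's body presses on something with over 40 N, if the wrist force passes 120 N, or if a joint passes its speed limit or range.

### The arm

A 6-joint arm with a two-finger parallel gripper is mounted at the origin on the work surface. World frame = base frame: x ahead of the robot, y to its left, z up, the work surface at z = 0. Lengths are in m, angles in degrees, forces in N, time in s.
With the tool pointing down it reaches from about 0.25 to 0.725 m from the base axis. Payload 9.7 kg.
Tool frame: the origin (TCP) lies at the very end of the fingers, on their centre line; the grasp point (between the pads) lies 19 mm behind it; y points along the fingers, x is the direction in which the jaws open and shut, and the axes are right-handed (so a half turn about y gives the same grasp; the last joint's range is limited). The gripper opens to 85 mm and grips with 20 to 120 N. Pads are 22 mm wide; open, the fingers measure 114 mm over their backs; the gripper's body (76 mm by 85 mm) begins 54 mm behind the grasp point. The pads swing forward as they close: fully open they stand 13 mm farther back than shut.
Start: joints at [-63.999, 4.979, 10.078, 95.1, 0, 90], TCP at [0.241, -0.494, 0.231] pointing down, gripper open.
Joint ranges: [-179.16, 179.16], [-48.56, 103.87], [-65.8, 70.77], [-126.05, 130.52], [-82.76, 87.17], [-180, 180]. Speed limits (degrees/s): [127.2, 127.2, 147.25, 180, 180, 180].

### API

Orientations are given as [roll, pitch, yaw] about the fixed x, y, z axes, in that order (R = Rz(yaw) Ry(pitch) Rx(roll)).
In Python, from workcell import bot gives the robot as it stands.
- The arm moves only by the shell command python3 -m jog 'ROWS' [FORCE]. ROWS is JSON, a list of rows, each a list of 7 numbers: the closure, from 0 (fully open) to 1 (shut), then the shift along the world's x, y, z in units of 25 mm (1.0 is 25 mm), then the turn, a rotation vector about the world's x, y, z in units of 5 degrees (1.0 is 5 degrees). A call has 1 to 5 rows; each row is the pose to reach, as a shift and turn from the pose commanded when the call began; what a row does not reach only later rows make up. A row lasts 1/10 s, in which the tool goes at most 50 mm and 8.59 degrees, less where a joint would pass 70% of its speed; a pose out of reach is approached as far as the arm can. A call with a gripper value outside its range is refused whole. The fingers move at their own pace and stop on an object; FORCE is the grip in N (left out, the last holds). Time passes only in rows, so rows that repeat a pose let the fingers close. It gives the time, the measured TCP pose, the force and the opening at its end, in the units of the state.
- bot.get_obs(): the state, without advancing time (a new reading comes with each control period).
- bot.camera(name): name is "side" or "top" or "wrist"; returns (picture, depth): 384x512x3 uint8, red, green, blue; 384x512 float32, m along the optical axis (not along the pixel's ray), 0 where there is no reading.
- bot.camera_model(name): a dict with "fx", "fy", "cx", "cy" (pixels), "rvec" (rotation vector, rad) and "tvec" (3), from world to camera coordinates, as OpenCV has them; the wrist camera has in their place "tool_from_camera" (4x4, takes a point from camera to tool coordinates, whose origin is the TCP and whose axes are the tool frame's). Camera axes: x right, y down, z forward; pixel columns grow to the right and rows downward; lengths in m; the calibration is good to about 2 mm. A picture is of the moment at which its call begins: read the wrist's pose just before it. camera_model takes no time and is no camera call.
- bot.job_done(): hands the job in, once; it reports no verdict.
Trained networks look in the newest picture that a camera, given by its name, has taken for a name from the list of things; names that differ only in an ending like _2 or _b are one class to them, and where a whole thing is asked for, a point or a joint stands for the part that bears it (a point fixed in the world has none). Each returns a list of dicts, best first, with "conf" (0 to 1); they miss things now and then, are a little off and sometimes report something else, mostly with a low value. They report only what shows in the picture. A call takes as long as a camera call.
- bot.regions_of(camera, label): "pixels" (384x512 bool, what is visible of it) and "point" ([row, column] in pixels, amid what is visible of it).
The state is a dict: "time": time; "q": joint angles; "qd": joint speeds; "joint_efforts": joint torques, N m; "ee_pos": TCP position; "tcp_rot": TCP orientation; "wrist_force": force on the tool from outside, world axes, zero at the start; "torque": the same for the moment, N m; "opening": finger opening in m.
Only numpy, scipy, OpenCV 4.12 (cv2) and the standard library are available. Lean on these libraries where they do the work, as an engineer would, in place of code of your own. Each camera call takes 0.05 s, during which the arm holds its last target. There are 200 camera calls.

## Working session

There is one attempt and no reset: what is moved stays moved. The work goes in short steps, Python scripts to look and compute and a shell command to move; the robot and the scene stay as the last step left them, time stands still between calls to the robot, and variables do not carry over. Pictures are saved under pics/ and viewed, about 8 in all and at most 12, crops included, and the job is handed in when it is done.

```bash
mkdir -p pics; cat > h.py <<'E'
import numpy as np, cv2
from workcell import bot
def w2c(n):
    m=bot.camera_model(n); R=cv2.Rodrigues(np.array(m["rvec"],float))[0]; return m,R,np.array(m["tvec"],float).reshape(3)
def cloud(n,d):
    m,R,t=w2c(n); v,u=np.mgrid[0:384,0:512]
    P=np.stack([(u-m["cx"])/m["fx"]*d,(v-m["cy"])/m["fy"]*d,d],-1)
    return (P-t)@R
def proj(n,p):
    m,R,t=w2c(n); c=R@np.array(p)+t; return m["fx"]*c[0]/c[2]+m["cx"],m["fy"]*c[1]/c[2]+m["cy"]
E
python3 - <<'E'
from h import *
ims=[]
for n in("top","side"):
    im,d=bot.camera(n); W=cloud(n,d); ims.append(im)
    cv2.imwrite(f"pics/{n}0.png",im[...,::-1]); np.save(f"{n}.npy",W)
    for l in "mill mill_head oil_bottle oil_neck salt_jar deli_tub pinch_bowl side_plate water_bottle torch".split():
        for r in bot.regions_of(n,l)[:1]:
            k=r["pixels"]&(d>0); P=W[k]
            if len(P): print(n,l,round(r["conf"],2),np.round(r["point"]),len(P),np.round(np.median(P,0),3),np.round(np.percentile(P,2,axis=0),3),np.round(np.percentile(P,98,axis=0),3))
cv2.imwrite("pics/both.png",np.vstack(ims)[...,::-1])
print(bot.get_obs())
E
```

```text
top mill 0.62 [185. 303.] 548 [ 0.617 -0.133  0.213] [ 0.599 -0.162  0.025] [ 0.649 -0.112  0.249]
top mill_head 0.88 [182. 303.] 346 [ 0.623 -0.135  0.223] [ 0.602 -0.162  0.187] [ 0.651 -0.114  0.25 ]
top oil_bottle 0.63 [236. 290.] 508 [ 0.475 -0.098  0.186] [ 0.448 -0.137  0.   ] [ 0.508 -0.075  0.289]
top oil_neck 0.74 [236. 288.] 418 [ 0.475 -0.1    0.19 ] [ 0.451 -0.132  0.165] [ 0.505 -0.078  0.29 ]
top salt_jar 0.61 [259. 191.] 535 [0.418 0.19  0.064] [0.383 0.157 0.002] [0.451 0.225 0.068]
top deli_tub 0.86 [244. 115.] 1180 [0.47  0.407 0.072] [0.419 0.354 0.066] [0.519 0.46  0.076]
top pinch_bowl 0.71 [157. 312.] 379 [ 0.744 -0.195  0.016] [ 0.708 -0.224  0.003] [ 0.772 -0.161  0.034]
top side_plate 0.72 [247. 374.] 2177 [ 0.465 -0.386  0.01 ] [ 0.39  -0.458  0.001] [ 0.54  -0.309  0.02 ]
top water_bottle 0.66 [180. 404.] 724 [ 0.639 -0.442  0.135] [ 0.615 -0.477  0.011] [ 0.674 -0.426  0.211]
top torch 0.74 [179. 101.] 1179 [0.643 0.414 0.161] [0.61  0.389 0.001] [0.747 0.549 0.23 ]
side mill 0.59 [153. 254.] 1156 [ 0.625 -0.121  0.129] [ 0.601 -0.316  0.   ] [ 0.653 -0.1
[... 668 characters left out ...]
45 0.17 ] [0.611 0.401 0.001] [0.72  0.499 0.229]
{'time': 1.1, 'q': array([-6.39974003e+01,  4.97796335e+00,  1.00792370e+01,  9.51018241e+01,
       -7.54260566e-04,  8.99997783e+01]), 'qd': array([ 0.04221804,  0.09982506,  0.00067288, -0.01971219, -0.00645628,
       -0.06697663]), 'joint_efforts': array([-2.13536405e-03, -5.20110512e+01,  4.64865017e+01,  1.70793741e-03,
       -1.23564024e-05,  2.52957045e-05]), 'ee_pos': array([ 0.24111628, -0.49431326,  0.2313023 ]), 'tcp_rot': array([-9.00007543e+01,  5.50411495e-04, -6.39971786e+01]), 'wrist_force': array([0.00609268, 0.33657843, 0.34613967]), 'torque': array([-0.03384072, -0.02311195,  0.0249865 ]), 'opening': 0.08519958797418968}
```

View pics/top0.png

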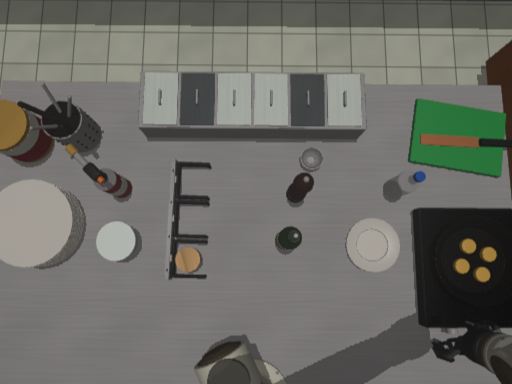

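View pics/side0.png

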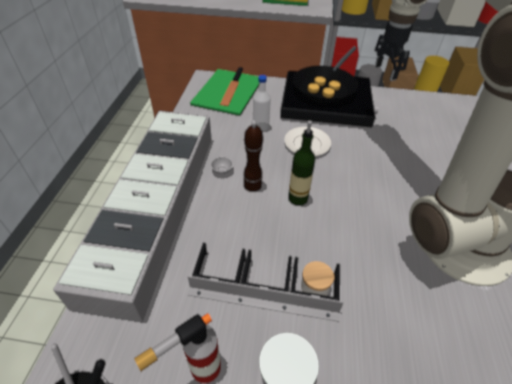

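The top view shows the bottle (row 237, col 290) and the mill (row 185, col 302) right of the rack. The salt jar is in the nearest bay (row 260, col 188), so the two empty bays are the middle and far ones, opening to the right (−y). Next I'll fit the axes and the rods.

```bash
python3 - <<'E'
from h import *
from scipy.optimize import least_squares
T=np.load("top.npy");S=np.load("side.npy")
def fit(P,r,c0): 
    f=least_squares(lambda c:np.hypot(P[:,0]-c[0],P[:,1]-c[1])-r,c0,loss="soft_l1",f_scale=.002); return np.round(f.x,4),round(float(np.median(abs(f.fun))),4)
A=np.vstack([T.reshape(-1,3),S.reshape(-1,3)]); B={"top":T.reshape(-1,3),"side":S.reshape(-1,3)}
for n,P in B.items():
    for nm,c,r,z0,z1 in(("bottle",(.477,-.105),.032,.03,.16),("mill",(.627,-.14),.030,.015,.055)):
        Q=P[(P[:,2]>z0)&(P[:,2]<z1)&(np.hypot(P[:,0]-c[0],P[:,1]-c[1])<.06)]
        print(n,nm,len(Q),fit(Q,r,c) if len(Q)>5 else "")
    for nm,c,z0,z1 in(("knob",(.627,-.14),.235,.26),("pour",(.477,-.105),.25,.3)):
        Q=P[(P[:,2]>z0)&(P[:,2]<z1)&(np.hypot(P[:,0]-c[0],P[:,1]-c[1])<.06)]; print(n,nm,len(Q),np.round(Q.mean(0),3) if len(Q) else "")
    Q=P[(P[:,2]>.035)&(P[:,2]<.06)&(P[:,0]>.33)&(P[:,0]<.8)&(P[:,1]>.1)&(P[:,1]<.3)]
    h,xe,ye=np.histogram2d(Q[:,0],Q[:,1],bins=[np.arange(.34,.76,.01),np.arange(.11,.29,.01)])
    print(n,"y from .11 step .01")
    for i,row in enumerate(h): 
        if row.sum(): print(round(xe[i],2),row.astype(int))
E
```

```text
top bottle 64 (array([ 0.479 , -0.1067]), 0.0002)
top mill 36 (array([ 0.6283, -0.1406]), 0.0002)
top knob 31 [ 0.627 -0.14   0.248]
top pour 95 [ 0.478 -0.106  0.264]
top y from .11 step .01
0.35 [0 0 0 0 0 0 0 0 0 0 0 0 0 1 4 0 0]
0.36 [ 0  0  0  9  9 13 12 12 15 11  9 10 11 10  3  0  0]
0.37 [0 0 0 0 0 0 1 0 0 0 0 0 6 9 3 0 0]
0.38 [0 0 0 0 0 0 0 0 0 0 0 0 5 9 3 0 0]
0.39 [ 0  0  0  0  0  0  0  0  1  1  1  0  6 12  4  0  0]
0.4 [ 0  0  0  0  1  0  0  0  0  0  0  0  4 11  3  0  0]
0.41 [ 0  0  0  0  3  1  0  0  1  0  0  1  6 11  0  0  0]
0.42 [ 0  0  0  0  2  1  0  1  0  1  1  0  9 16  0  0  0]
0.43 [0 0 0 0 1 0 0 0 0 0 0 0 6 8 1 0 0]
0.44 [0 0 0 0 0 2 0 0 0 1 1 0 6 9 2 0 0]
0.45 [ 0  0  0  0  0  0  0  0  0  0  0  0  8 14  1  0  0]
0.46 [0 0 1 7 6 8 6 3 4 3 3 3 9 9 0 0 0]
0.47 [0 0 0 3 6 7 7 6 6 8 6 8 5 7 0 0 0]
0.48 [ 0  0  2  9  7  7  7  6  6  6  9  7  7 11  0  0  0]
0.49 [ 0  0  0  3  3  3  4  3  3  3  3  2  8 13  0  0  0]
0.5 [ 0  0  0  0  0  0  0  0  0  0  0  0  6 12  0  0  0]
0.51 [0 0 0 0 0 0 0 0 0 0 0 0 6 9 0 0 0]
0.52 [ 0  0  0  0  0  0  0  0  0  0  0  0 11 11  0  0  0]
0.
[... 2702 characters left out ...]
0  0]
0.61 [ 0  0  0  3  6  4  5  5  6  6  7  8 13 22  0  0  0]
0.62 [ 0  0  0  0  0  0  0  0  0  0  0  0 13 21  0  0  0]
0.63 [ 0  0  0  0  0  0  0  0  0  0  0  0 13 21  0  0  0]
0.64 [ 0  0  0  0  0  0  0  0  0  0  0  0 12 22  0  0  0]
0.65 [ 0  0  0  0  0  0  0  0  0  0  0  0 12 23  0  0  0]
0.66 [ 0  0  0  0  0  0  0  0  0  0  0  0 11 23  0  0  0]
0.67 [ 0  0  0  0  0  0  0  0  0  0  0  0 13 17  0  0  0]
0.68 [ 0  0  0  0  0  0  0  0  0  0  0  0 14 21  0  0  0]
0.69 [ 0  0  0  0  0  0  0  0  0  0  0  0 12 22  0  0  0]
0.7 [ 0  0  1  0  0  0  0  0  0  0  0  0 13 20  0  0  0]
0.71 [ 0  0  4 15 12 13 13 13 14 12 15 15 11 21  0  0  0]
0.72 [ 0  0  0  0  0  0  0  1  1  1  0  2  0 19  0  0  0]
```

```bash
python3 - <<'E'
import cv2,numpy as np
t=cv2.imread("pics/top0.png")[150:285,150:320]; s=cv2.imread("pics/side0.png")[235:325,180:350]
a=cv2.resize(t,None,fx=3,fy=3,interpolation=2)
b=cv2.resize(s,None,fx=1.6,fy=1.6,interpolation=2);b=cv2.copyMakeBorder(b,0,a.shape[0]-b.shape[0],0,0,0)
cv2.imwrite("pics/crop.png",np.hstack([a,b]))
E
```

```text
(no output)
```

View pics/crop.png

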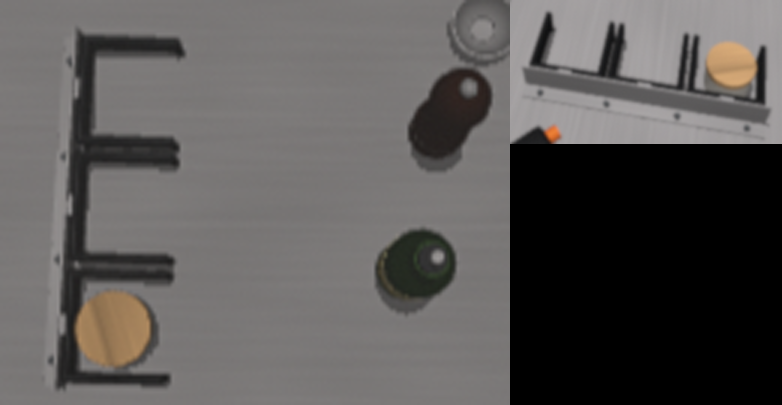

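```bash
python3 -m jog '[[0.58,1,1.2,0,0,0,1.6],[0.58,2,2.4,0,0,0,3.2],[0.58,3,3.6,0,0,0,4.8],[0.58,4,4.8,0,0,0,6.4],[0.58,5,6,0,0,0,8]]' 20
python3 -m jog '[[0.58,0.7,1,0,0,0,1.2],[0.58,1.4,2,0,0,0,2.4],[0.58,2.1,3,0,0,0,2.4],[0.58,2.8,3.6,0,0,0,2.4],[0.58,3.4,4.2,0,0,0,2.4]]'
python3 -m jog '[[0.58,0,0,-0.5,1.5,-0.3,0],[0.58,0,0,-1,2.9,-0.6,0],[0.58,0,0,-1.5,4.4,-0.9,0],[0.58,0,0,-2,5.87,-1.25,0],[0.58,0,0,-2,5.87,-1.25,0]]'
python3 - <<'E'
from h import *
im,d=bot.camera("side"); cv2.imwrite("pics/s1.png",im[...,::-1]); o=bot.get_obs(); print(o["q"],o["ee_pos"],o["tcp_rot"],o["opening"])
E
```

```text
time: 1.6
ee_pos: [0.3668, -0.3431, 0.2314]
tcp_rot: [-90.0, -0.0, -23.7]
wrist_force: [0.7, -0.5, -0.3]
opening: 0.036
time: 2.1
ee_pos: [0.4519, -0.2383, 0.2314]
tcp_rot: [-90.0, -0.0, -12.0]
wrist_force: [-0.8, -0.5, 0.1]
opening: 0.0356
time: 2.6
ee_pos: [0.4499, -0.2405, 0.1772]
tcp_rot: [-59.6, 0.3, -12.2]
wrist_force: [-1.1, 0.4, -1.6]
opening: 0.0359
[-42.06431708  12.08501109   7.37237866 101.59450823  25.62942578
  56.41657432] [ 0.45029615 -0.24031195  0.17902756] [-59.92234086   0.24515383 -12.14824217] 0.035926413123547246
```

View pics/s1.png

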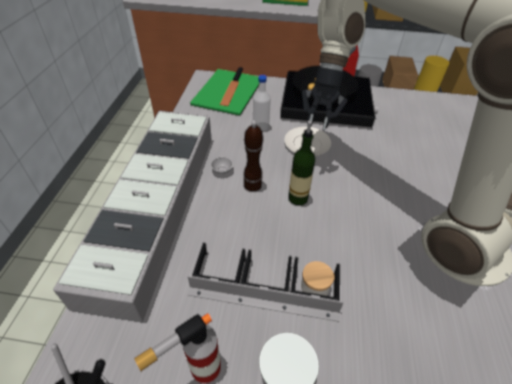

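The side view shows the gripper tilted behind the bottle (gripper about row 90, col 330) with clear room. I'll descend to fingertip height next.

```bash
python3 -m jog '[[0.58,0,0.8,-1.2,0,0,0],[0.58,0,1.4,-2.6,0,0,0],[0.58,0.2,2,-4,0,0,0],[0.58,0.4,2.3,-5.2,0,0,0],[0.58,0.5,2.6,-6.1,0,0,0]]'
python3 -m jog '[[0.58,0.05,0.2,0,0,0,0],[0.58,0.1,0.5,0,0,0,0],[0.58,0.2,0.9,0,0,0,0],[0.58,0.3,1.3,0,0,0,0],[0.58,0.4,1.6,0,0,0,0]]'
cat >> h.py <<'E'
from scipy.optimize import least_squares
def look(save=None):
    o=bot.get_obs(); out={}
    for n in("side","top"):
        im,d=bot.camera(n); P=cloud(n,d).reshape(-1,3)
        if save: cv2.imwrite(f"pics/{save}_{n}.png",im[...,::-1])
        for l,r,z0,z1 in(("oil_bottle",.032,.06,.16),("mill",.030,.015,.055)):
            for nm in((l,) if n=="side" else (l,"oil_neck" if l[0]=="o" else "mill_head")):
                g=bot.regions_of(n,nm)[:1]
                if not g: continue
                p=P[g[0]["pixels"].ravel()]; 
                q=p[(p[:,2]>z0)&(p[:,2]<z1)]
                if nm==l and len(q)>15:
                    f=least_squares(lambda c:np.hypot(q[:,0]-c[0],q[:,1]-c[1])-r,q[:,:2].mean(0)+[0,-.02 if n=="side" else 0],loss="soft_l1",f_scale=.002)
                    print(n,nm,"axis",np.round(f.x,3),"res",round(float(np.median(abs(f.fun))),4),len(q),round(g[0]["conf"],2))
                if len(p): t=p[p[:,2]>p[:,2].max()-.02]; print(n,nm,"top",np.round(t.mean(0),3))
    print("tcp",np.round(o["ee_pos"],4),np.round(o["tcp_rot"],1),np.round(o["wrist_force"],1),o["time"])
E
python3 -c "from h import *;look()"
```

```text
time: 3.15
ee_pos: [0.4642, -0.1733, 0.0286]
tcp_rot: [-60.2, -0.1, -11.9]
wrist_force: [-0.7, 0.5, -0.2]
opening: 0.036
time: 3.65
ee_pos: [0.4743, -0.134, 0.03]
tcp_rot: [-60.1, -0.1, -12.0]
wrist_force: [-0.8, -3.1, 3.1]
opening: 0.0357
side oil_bottle axis [ 0.481 -0.101] res 0.0006 561 0.97
side oil_bottle top [0.514 0.666 0.829]
side mill axis [ 0.628 -0.141] res 0.0007 167 0.8
side mill top [0.514 0.666 0.829]
top oil_bottle axis [ 0.481 -0.1  ] res 0.0002 48 0.63
top oil_bottle top [0.434 0.004 1.221]
top oil_neck top [0.434 0.004 1.221]
top mill axis [ 0.628 -0.141] res 0.0002 37 0.66
top mill top [0.434 0.004 1.221]
top mill_head top [0.434 0.004 1.221]
tcp [ 0.4743 -0.134   0.03  ] [-60.1  -0.1 -12. ] [-0.8 -3.1  3.1] 3.65
```

```bash
sed -i 's/p=P\[g\[0\]\["pixels"\].ravel()\]; /p=P[g[0]["pixels"].ravel()]; p=p[p[:,2]<.3]/' h.py
python3 -m jog '[[0.58,0.1,0.25,-0.05,0,0,0],[0.58,0.25,0.7,-0.1,0,0,0],[0.58,0.4,1.15,-0.1,0,0,0],[0.58,0.57,1.6,-0.1,0,0,0],[0.58,0.7,2,-0.1,0,0,0]]'
python3 -m jog '[[0.58,0.15,0.4,0,0,0,0],[0.58,0.3,0.85,0,0,0,0],[0.58,0.47,1.3,0,0,0,0],[0.58,0.63,1.75,0,0,0,0],[0.58,0.75,2.1,0,0,0,0]]'
python3 -c "from h import *;look()"
```

```text
time: 4.55
ee_pos: [0.4914, -0.0831, 0.0262]
tcp_rot: [-60.0, -0.0, -12.0]
wrist_force: [-0.7, -3.0, 0.1]
opening: 0.0357
time: 5.05
ee_pos: [0.5101, -0.0307, 0.0263]
tcp_rot: [-60.0, -0.0, -12.0]
wrist_force: [-2.0, -2.6, 0.7]
opening: 0.036
side oil_bottle axis [0.517 0.002] res 0.0006 614 0.98
side oil_bottle top [0.517 0.005 0.284]
side mill axis [ 0.628 -0.141] res 0.0008 166 0.95
side mill top [ 0.627 -0.137  0.244]
top oil_bottle axis [0.517 0.004] res 0.0001 33 0.6
top oil_bottle top [0.517 0.006 0.289]
top oil_neck top [0.469 0.407 0.072]
top mill axis [ 0.628 -0.14 ] res 0.0003 36 0.73
top mill top [ 0.627 -0.139  0.248]
top mill_head top [ 0.627 -0.139  0.248]
tcp [ 0.5101 -0.0307  0.0263] [-60.  -0. -12.] [-2.  -2.6  0.7] 5.05
```

```bash

python3 -m jog '[[0.58,0.15,0.4,0,0,0,0],[0.58,0.35,0.9,0,0,0,0],[0.58,0.55,1.45,0,0,0,0],[0.58,0.75,2,0,0,0,0],[0.58,0.95,2.55,0,0,0,0]]'
python3 -m jog '[[0.58,0,0.4,0,0,0,0],[0.58,0,0.8,0,0,0,0],[0.58,0,1.2,0,0,0,0],[0.58,0,1.6,0,0,0,0],[0.58,0,1.9,0,0,0,0]]'
python3 -c "from h import *;look('b')"
```

```text
time: 5.95
ee_pos: [0.5338, 0.0326, 0.0261]
tcp_rot: [-60.0, 0.0, -12.0]
wrist_force: [-1.0, -1.4, -1.1]
opening: 0.0358
time: 6.45
ee_pos: [0.5335, 0.0802, 0.0263]
tcp_rot: [-60.0, -0.0, -12.0]
wrist_force: [0.4, -2.0, -0.6]
opening: 0.0362
side oil_bottle axis [0.54  0.113] res 0.0005 601 0.71
side oil_bottle top [0.54  0.117 0.282]
side mill axis [ 0.628 -0.141] res 0.0008 162 0.78
side mill top [ 0.627 -0.136  0.242]
top oil_bottle axis [0.54  0.114] res 0.0002 78 0.64
top oil_bottle top [0.539 0.114 0.289]
top mill axis [ 0.628 -0.141] res 0.0002 34 0.8
top mill top [ 0.626 -0.14   0.247]
top mill_head top [ 0.626 -0.14   0.247]
tcp [0.5335 0.0802 0.0263] [-60.  -0. -12.] [ 0.4 -2.  -0.6] 6.45
```

View pics/b_side.png

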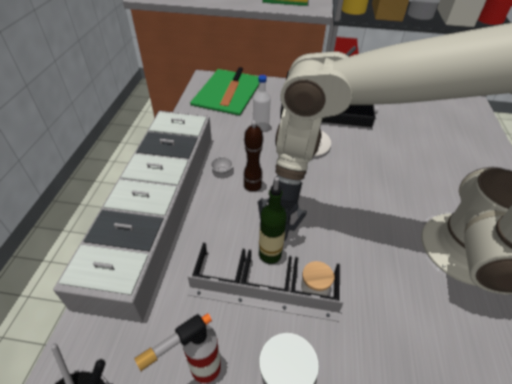

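The bottle stands upright at the mouth of the middle bay (row 240, col 270), and the gripper is clear of the mill. I'll finish the slide.

```bash

python3 -m jog '[[0.58,0.02,0.35,0,0,0,0],[0.58,0.05,0.7,0,0,0,0],[0.58,0.1,1.1,0,0,0,0],[0.58,0.1,1.5,0,0,0,0],[0.58,0.1,1.85,0,0,0,0]]'
python3 -m jog '[[0.58,0,0.3,0,0,0,0],[0.58,0,0.6,0,0,0,0],[0.58,0,0.85,0,0,0,0],[0.58,0,1.05,0,0,0,0],[0.58,0,1.15,0,0,0,0]]'
python3 -c "from h import *;look('c')"
```

```text
time: 7.35
ee_pos: [0.5359, 0.1268, 0.0262]
tcp_rot: [-60.0, -0.0, -12.0]
wrist_force: [-0.4, -1.4, -2.0]
opening: 0.0358
time: 7.85
ee_pos: [0.5361, 0.1549, 0.0263]
tcp_rot: [-60.0, -0.0, -12.0]
wrist_force: [-0.3, -2.4, -0.3]
opening: 0.0362
side oil_bottle axis [0.543 0.188] res 0.0004 626 0.56
side oil_bottle top [0.543 0.191 0.284]
side mill axis [ 0.628 -0.141] res 0.0007 163 0.68
side mill top [ 0.627 -0.137  0.239]
top oil_bottle axis [0.543 0.188] res 0.0002 113 0.8
top oil_bottle top [0.542 0.187 0.288]
top oil_neck top [0.542 0.187 0.288]
top mill axis [ 0.59 -0.1 ] res 0.0034 25 0.97
top mill top [ 0.626 -0.14   0.248]
top mill_head top [ 0.626 -0.14   0.248]
tcp [0.5361 0.1549 0.0263] [-60.  -0. -12.] [-0.3 -2.4 -0.3] 7.85
```

```bash

python3 -m jog '[[0.58,0,-1,0,0,0,0],[0.58,-0.4,-2.4,0.5,0,0,0],[0.58,-1.6,-3.8,1.2,0,0,0],[0.58,-2.6,-5.3,2,0,0,0],[0.58,-3.2,-6.9,3,0,0,0]]'
python3 -m jog '[[0.58,0,-1.9,0.4,0,0,0],[0.58,0,-3.8,0.8,0,0,0],[0.58,0,-5.7,1.2,0,0,0],[0.58,0,-7.6,1.6,0,0,0],[0.58,0,-9.3,2,0,0,0]]'
python3 -m jog '[[0.58,0.5,-0.3,0,0,0,0],[0.58,1.8,-0.3,0,0,0,0],[0.58,3.4,-0.3,0,0,0,0],[0.58,5,-0.3,0,0,0,0],[0.58,5.8,-0.3,0,0,0,0]]'
python3 -c "from h import *;look('d')"
```

```text
time: 8.75
ee_pos: [0.4541, -0.0188, 0.1018]
tcp_rot: [-60.0, 0.0, -12.0]
wrist_force: [1.7, -0.8, 0.0]
opening: 0.0359
time: 9.25
ee_pos: [0.4558, -0.253, 0.1516]
tcp_rot: [-60.0, -0.0, -12.1]
wrist_force: [0.7, -0.8, -0.3]
opening: 0.0358
time: 9.75
ee_pos: [0.6035, -0.2578, 0.1505]
tcp_rot: [-60.0, -0.0, -12.0]
wrist_force: [-0.3, -0.3, 0.2]
opening: 0.036
side oil_bottle axis [0.543 0.188] res 0.0005 587 0.82
side oil_bottle top [0.543 0.191 0.284]
side mill axis [ 0.628 -0.141] res 0.0009 163 0.86
side mill top [ 0.627 -0.136  0.245]
top oil_bottle axis [0.543 0.188] res 0.0002 115 0.94
top oil_bottle top [0.542 0.187 0.288]
top oil_neck top [0.542 0.187 0.287]
top mill axis [ 0.628 -0.141] res 0.0002 38 0.67
top mill top [ 0.626 -0.14   0.244]
top mill_head top [ 0.626 -0.14   0.244]
tcp [ 0.6035 -0.2578  0.1505] [-60.  -0. -12.] [-0.3 -0.3  0.2] 9.75
```

View pics/d_side.png

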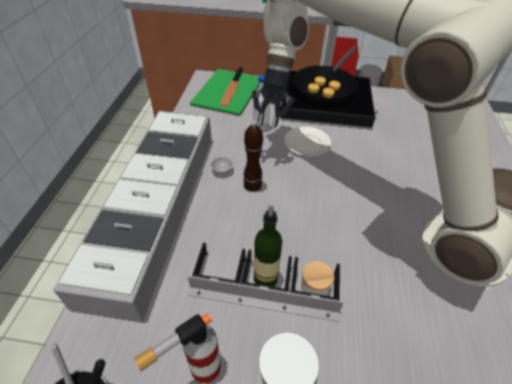

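The bottle stands inside the middle bay (row 255, col 268). The gripper is behind the mill (row 90, col 270). I'll descend behind the mill while moving forward, away from the water bottle.

```bash

python3 -m jog '[[0.58,0.2,0.9,-0.8,0,0,0],[0.58,0.4,1.6,-2,0,0,0],[0.58,0.5,2.1,-3.3,0,0,0],[0.58,0.5,2.3,-4.4,0,0,0],[0.58,0.5,2.4,-4.95,0,0,0]]'
python3 -m jog '[[0.58,0.03,0.15,0,0,0,0],[0.58,0.07,0.4,0,0,0,0],[0.58,0.12,0.7,0,0,0,0],[0.58,0.2,1,0,0,0,0],[0.58,0.25,1.3,0,0,0,0]]'
python3 -c "from h import *;look('e')"
```

```text
time: 10.65
ee_pos: [0.6122, -0.1972, 0.0255]
tcp_rot: [-60.0, 0.1, -12.0]
wrist_force: [0.0, 0.4, -0.1]
opening: 0.0358
time: 11.15
ee_pos: [0.6206, -0.1654, 0.0286]
tcp_rot: [-60.0, -0.1, -12.0]
wrist_force: [0.6, -1.8, 0.8]
opening: 0.0362
side oil_bottle axis [0.543 0.188] res 0.0004 625 0.82
side oil_bottle top [0.543 0.191 0.285]
side mill axis [ 0.627 -0.135] res 0.0008 173 0.63
side mill top [ 0.626 -0.13   0.243]
top oil_bottle axis [0.543 0.188] res 0.0002 120 0.56
top oil_bottle top [0.542 0.187 0.288]
top oil_neck top [0.542 0.187 0.288]
top mill axis [ 0.627 -0.133] res 0.0002 36 0.71
top mill top [ 0.626 -0.132  0.248]
top mill_head top [ 0.626 -0.132  0.248]
tcp [ 0.6206 -0.1654  0.0286] [-60.   -0.1 -12. ] [ 0.6 -1.8  0.8] 11.15
```

```bash

python3 -m jog '[[0.58,0.05,0.25,0,0,0,0],[0.58,0.15,0.7,0,0,0,0],[0.58,0.24,1.15,0,0,0,0],[0.58,0.35,1.6,0,0,0,0],[0.58,0.43,2,0,0,0,0]]'
python3 -m jog '[[0.58,0.08,0.4,0,0,0,0],[0.58,0.17,0.85,0,0,0,0],[0.58,0.26,1.3,0,0,0,0],[0.58,0.36,1.75,0,0,0,0],[0.58,0.43,2.1,0,0,0,0]]'
python3 -c "from h import *;look('f')"
```

```text
time: 12.05
ee_pos: [0.6308, -0.1141, 0.0275]
tcp_rot: [-60.0, -0.0, -12.0]
wrist_force: [1.2, -1.3, -0.5]
opening: 0.0356
time: 12.55
ee_pos: [0.6415, -0.062, 0.0276]
tcp_rot: [-60.0, -0.0, -12.0]
wrist_force: [-0.2, -1.3, -0.4]
opening: 0.036
side oil_bottle axis [0.543 0.188] res 0.0004 610 0.65
side oil_bottle top [0.542 0.192 0.282]
side mill axis [ 0.648 -0.032] res 0.0007 182 0.97
side mill top [ 0.647 -0.027  0.241]
top oil_bottle axis [ 0.647 -0.46 ] res 0.0027 464 0.69
top oil_bottle top [ 0.645 -0.455  0.208]
top oil_neck top [0.542 0.186 0.286]
top mill axis [ 0.648 -0.03 ] res 0.0004 36 0.83
top mill top [ 0.646 -0.028  0.244]
top mill_head top [ 0.646 -0.028  0.244]
tcp [ 0.6415 -0.062   0.0276] [-60.  -0. -12.] [-0.2 -1.3 -0.4] 12.55
```

```bash

python3 -m jog '[[0.58,0.08,0.4,0,0,0,0],[0.58,0.18,0.9,0,0,0,0],[0.58,0.28,1.4,0,0,0,0],[0.58,0.38,1.9,0,0,0,0],[0.58,0.47,2.3,0,0,0,0]]'
python3 -m jog '[[0.58,0.08,0.4,0,0,0,0],[0.58,0.15,0.85,0,0,0,0],[0.58,0.2,1.3,0,0,0,0],[0.58,0.2,1.75,0,0,0,0],[0.58,0.2,2.1,0,0,0,0]]'
python3 -c "from h import *;look('g')"
```

```text
time: 13.45
ee_pos: [0.6532, -0.0039, 0.0275]
tcp_rot: [-60.0, -0.0, -11.9]
wrist_force: [-0.2, -1.4, -0.7]
opening: 0.0358
time: 13.95
ee_pos: [0.658, 0.048, 0.0275]
tcp_rot: [-60.0, -0.0, -12.0]
wrist_force: [0.7, -1.7, -0.8]
opening: 0.036
side oil_bottle axis [0.543 0.188] res 0.0004 608 0.84
side oil_bottle top [0.543 0.191 0.284]
side mill axis [0.665 0.079] res 0.0005 180 0.93
side mill top [0.663 0.083 0.242]
top oil_bottle axis [0.543 0.188] res 0.0002 119 0.71
top oil_bottle top [0.542 0.187 0.288]
top oil_neck top [0.542 0.187 0.288]
top mill axis [0.664 0.08 ] res 0.0002 42 0.78
top mill top [0.663 0.081 0.249]
top mill_head top [0.663 0.081 0.249]
tcp [0.658  0.048  0.0275] [-60.  -0. -12.] [ 0.7 -1.7 -0.8] 13.95
```

View pics/g_side.png

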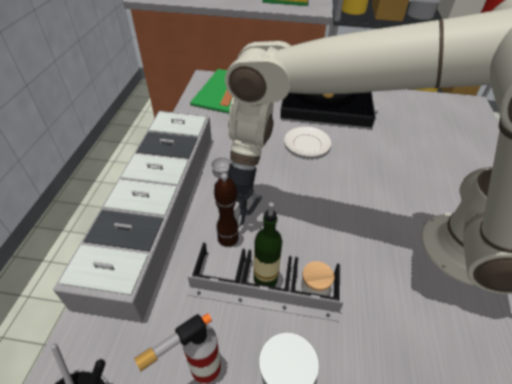

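The mill is upright and lined up with the far bay (row 215, col 228), with the gripper clear of the oil bottle.

```bash

python3 -m jog '[[0.58,0,0.4,0,0,0,0],[0.58,0,0.85,0,0,0,0],[0.58,0,1.3,0,0,0,0],[0.58,0,1.75,0,0,0,0],[0.58,0,2.1,0,0,0,0]]'
python3 -m jog '[[0.58,0,0.4,0,0,0,0],[0.58,0,0.85,0,0,0,0],[0.58,0,1.3,0,0,0,0],[0.58,0,1.65,0,0,0,0],[0.58,0,1.9,0,0,0,0]]'
python3 -c "from h import *;look('i')"
```

```text
time: 14.85
ee_pos: [0.6579, 0.1009, 0.0275]
tcp_rot: [-60.0, -0.0, -12.0]
wrist_force: [0.3, -1.5, -0.9]
opening: 0.0358
time: 15.35
ee_pos: [0.658, 0.1479, 0.0275]
tcp_rot: [-60.0, -0.0, -12.0]
wrist_force: [-0.0, -1.1, -1.0]
opening: 0.0357
side oil_bottle axis [0.543 0.188] res 0.0004 601 0.94
side oil_bottle top [0.543 0.191 0.284]
side mill axis [0.665 0.178] res 0.0005 188 0.62
side mill top [0.663 0.183 0.245]
top oil_bottle axis [0.543 0.188] res 0.0002 112 0.7
top oil_bottle top [0.542 0.187 0.287]
top oil_neck top [0.542 0.187 0.288]
top mill axis [0.664 0.18 ] res 0.0003 49 0.61
top mill top [0.663 0.178 0.244]
top mill_head top [0.663 0.178 0.244]
tcp [0.658  0.1479 0.0275] [-60.  -0. -12.] [-0.  -1.1 -1. ] 15.35
```

```bash

python3 -m jog '[[0.58,0,-0.8,0,0,0,0],[0.58,0,-2.2,0,0,0,0],[0.58,0,-3.6,0.5,0,0,0],[0.58,-0.4,-5,1.5,0,0,0],[0.58,-1,-6.2,3,0,0,0]]'
python3 -m jog '[[0.58,-1,-1,1,0,0,0],[0.58,-2,-2,2,0,0,0],[0.58,-2.5,-2.5,3,0,0,0],[0.58,-2.5,-2.5,3.5,0,0,0],[0.58,-2.5,-2.5,3.5,0,0,0]]'
python3 - <<'E'
from h import *
look('z')
for n in("top",):
    im,d=bot.camera(n); W=cloud(n,d)
    for l in "salt_jar deli_tub pinch_bowl side_plate water_bottle torch".split():
        for r in bot.regions_of(n,l)[:1]: print(l,round(r["conf"],2),np.round(r["point"]),np.round(np.median(W[r["pixels"]&(d>0)],0),3))
    P=W.reshape(-1,3); Q=P[(P[:,2]>.04)&(P[:,2]<.058)&(P[:,1]>.1)&(P[:,1]<.16)&(P[:,0]>.34)&(P[:,0]<.76)]
    for a,b in((.455,.485),(.485,.505),(.575,.598),(.602,.62),(.70,.73)):
        q=Q[(Q[:,0]>a)&(Q[:,0]<b)]; print("rod",np.round(np.median(q[:,0]),3),"start y",np.round(q[:,1].min(),3),len(q))
a=cv2.imread("pics/z_side.png"); b=cv2.resize(cv2.imread("pics/z_top.png")[140:290,140:320],None,fx=2,fy=2)
b=cv2.copyMakeBorder(b,0,84,0,0,0); cv2.imwrite("pics/fin.png",cv2.resize(np.hstack([a,b]),None,fx=.9,fy=.9))
E
```

```text
time: 16.25
ee_pos: [0.632, -0.0095, 0.1009]
tcp_rot: [-60.0, 0.2, -12.0]
wrist_force: [1.4, -0.7, 0.5]
opening: 0.0357
time: 16.75
ee_pos: [0.5716, -0.071, 0.1917]
tcp_rot: [-60.0, -0.2, -12.1]
wrist_force: [0.6, 0.7, -0.0]
opening: 0.0362
side oil_bottle axis [0.543 0.188] res 0.0004 623 0.95
side oil_bottle top [0.543 0.191 0.284]
side mill axis [0.665 0.179] res 0.0005 196 0.59
side mill top [0.663 0.183 0.243]
top oil_bottle axis [0.543 0.188] res 0.0002 119 0.76
top oil_bottle top [0.542 0.187 0.288]
top oil_neck top [0.542 0.187 0.288]
top mill axis [0.665 0.18 ] res 0.0003 55 0.95
top mill top [0.662 0.179 0.246]
top mill_head top [0.662 0.179 0.246]
tcp [ 0.5716 -0.071   0.1917] [-60.   -0.2 -12.1] [ 0.6  0.7 -0. ] 16.75
salt_jar 0.84 [258. 190.] [0.415 0.19  0.063]
deli_tub 0.62 [158. 312.] [ 0.744 -0.196  0.016]
pinch_bowl 0.75 [159. 312.] [ 0.745 -0.194  0.017]
side_plate 0.85 [255. 391.] [ 0.432 -0.442  0.013]
water_bottle 0.52 [176. 423.] [ 0.645 -0.463  0.21 ]
torch 0.86 [177. 102.] [0.642 0.411 0.163]
rod 0.472 start y 0.139 34
rod 0.488 start y 0.139 13
rod 0.592 start y 0.137 24
rod 0.608 start y 0.136 24
rod 0.713 start y 0.135 26
```

View pics/fin.png

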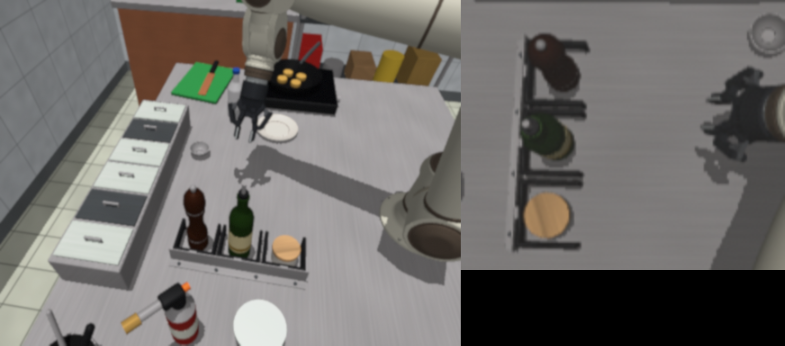

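Both stand upright inside their rods. The arm partly hides the water bottle and the plate, so I'll compare pixels before handing in.

```bash
python3 - <<'E'
from h import *
for n in("top","side"):
    for f in(f"pics/{n}0.png",f"pics/b_{n}.png",f"pics/z_{n}.png"):
        a=cv2.imread(f).astype(int); k=(a[...,0]>a[...,2]+50)&(a[...,0]>a[...,1]+40)
        w=(a.min(2)>165); w[:, :330]=0; w[:200]=0
        r=np.argwhere(k); p=np.argwhere(w); print(f,"cap",r.mean(0).round(1) if len(r) else None,len(r),"plate",(p.min(0),p.max(0)) if n=="top" and len(p) else "")
bot.job_done()
E
```

```text
pics/top0.png cap [175.9 419.9] 75 plate (array([242, 388]), array([242, 388]))
pics/b_top.png cap [175.9 419.9] 75 plate (array([242, 388]), array([247, 389]))
pics/z_top.png cap [176.1 422.4] 32 plate (array([247, 388]), array([252, 391]))
pics/side0.png cap [ 77.7 262.1] 40 plate 
pics/b_side.png cap [ 77.7 262.1] 40 plate 
pics/z_side.png cap [ 77.8 262. ] 41 plate 
the job is handed in; nothing more can be done
```

The oil bottle is in the middle bay and the pepper mill is in the far bay, both upright. I slid each one with the fingertips held apart and tilted, low on the body (roughly 35 mm up). I pushed the bottle first so the forearm wouldn't swing over it while moving the mill. The job was handed in at about 17 s, with the arm backed off and touching nothing.

- **Final positions:** in both cameras the bottle's axis is at (0.543, 0.188) and the mill's at (0.665, 0.179). Their bases sit about 14–17 mm inside the start of the flank rods and clear of the rods on both sides. Wrist force readings at the end of each move stayed at about 5 N or less.
- **Left alone:** the salt jar, pinch bowl and torch were found where they started, to within about 3 mm. The water bottle's cap is at the same pixels as at the start in the side view.
- **Checks that disagreed or fell short:** in the final top view the arm partly hid the water bottle and the plate. Their measured positions shifted there, and the plate was not confirmed by numbers. It looks undisturbed in the side view. The network also once labelled the pinch bowl as the deli tub, so the tub was only checked by eye.

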